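# Dispense the balls into the held cup and weigh them

## Robot

A 7-joint arm with a two-finger parallel gripper is mounted at the origin on the work surface. World frame = base frame: x ahead of the robot, y to its left, z up, the work surface at z = 0. Lengths are in m, angles in rad, forces in N, time in s.
With the tool pointing down it reaches from about 0.35 to 0.9 m from the base axis. Payload 7.2 kg.
Tool frame: the origin (TCP) lies midway between the tips of the shut fingers; the grasp point (between the pads) lies 19 mm behind it; x points along the fingers, z is the direction in which the jaws open and shut, and the axes are right-handed (so a half turn about x gives the same grasp; the last joint's range is limited). The gripper opens to 88 mm and grips with 3 to 60 N. Pads are 20 mm wide; open, the fingers measure 115 mm over their backs; the gripper's body (75 mm by 178 mm) begins 61 mm behind the grasp point.
Start: joints at [1.28, 0.411, -0.013, 1.596, 0.006, 1.134, -0.082], TCP at [0.138, -0.61, 0.223] pointing down, gripper open.
Joint ranges: [-2.95, 2.95], [-0.29, 1.99], [-1.47, 1.44], [0.14, 2.54], [-1.03, 4.17], [0.13, 1.85], [-2.86, 2.86]. Speed limits (rad/s): [2.39, 2.39, 3.01, 3.01, 3.14, 3.14, 3.14].

## Interface

Orientations are given as a unit quaternion [w, x, y, z].
In Python, from plant import sensors, capture, get_calibration, hand_in, nets gives the robot as it stands.
- The arm moves only by the shell command python3 -m crank 'ROWS'. ROWS is JSON, one flat list of numbers, 5 for each row, row after row: the closure, from 0 (fully open) to 1 (shut), then the shift along the tool's x, y, z in units of 40 mm (1.0 is 40 mm), then the turn about the tool's x in rad. In form: [claw, tx, ty, tz, turn, claw, tx, ty, tz, turn, ...]. A call has 1 to 12 rows; each row is the pose to reach, as a shift and turn from the pose commanded when the call began, along the tool's axes at that moment; what a row does not reach only later rows make up. A row lasts 1/12 s, in which the tool goes at most 41.7 mm and 7.16 degrees, less where a joint would pass 70% of its speed; a pose out of reach is approached as far as the arm can. A call with a gripper value outside its range is refused whole. The fingers move at their own pace and stop on an object; the grip force is fixed at half the most. Time passes only in rows, so rows that repeat a pose let the fingers close. It gives the time, the measured TCP pose, the force and the opening at its end, in the units of the state.
- sensors.sense(): the state, without advancing time (a new reading comes with each control period).
- capture(name): name is "scene" or "top" or "wrist"; returns the picture (420x560x3 uint8, blue, green, red); there is no depth.
- get_calibration(name): a dict with "mtx" (3x3 intrinsics, pixels), "cam_to_world" (4x4, takes a point from camera to world coordinates). Camera axes: x right, y up, looking along -z (the intrinsics and any distortion apply to the point x, -y, -z); pixel columns grow to the right and rows downward; lengths in m; the calibration is good to about 2 mm. A picture is of the moment at which its call begins: read the wrist's pose just before it. get_calibration takes no time and is no camera call; for the wrist camera it gives the pose at the moment of the call.
- hand_in(): hands the job in, once; it reports no verdict.
Trained networks look in the newest picture that a camera, given by its name, has taken for a name from the list of things; names that differ only in an ending like _2 or _b are one class to them, and where a whole thing is asked for, a point or a joint stands for the part that bears it (a point fixed in the world has none). Each returns a list of dicts, best first, with "p" (0 to 1); they miss things now and then, are a little off and sometimes report something else, mostly with a low value. They report only what shows in the picture. A call takes as long as a camera call.
- nets.outline_of(camera, target): "pixels" (420x560 bool, what is visible of it) and "pixel" ([column, row] in pixels, amid what is visible of it).
- nets.spot_point(camera, target): "pixel" ([column, row] in pixels: a listed point, or the origin of a listed thing).
The state is a dict: "t": time; "joint_pos": joint angles; "qvel": joint speeds; "effort": joint torques, N m; "tcp_pos": TCP position; "ee_rot": TCP orientation; "force": force on the tool from outside, world axes, zero at the start; "torque": the same for the moment, N m; "gripper_width": finger opening in m.
Only numpy, scipy, OpenCV 4.12 (cv2) and the standard library are available. Lean on these libraries where they do the work, as an engineer would, in place of code of your own. Each camera call takes 0.05 s, during which the arm holds its last target. There are 200 camera calls.

## Task

Take the handled cup by its handle and, holding it up off the bench between the two prongs of the feeder's shutter, carry the shutter open with it so that all five balls drop into the cup, then shut the shutter fully again with the cup still in hand. Then set the cup with the balls upright in the middle of the scale's pan, without dropping it, let go, and leave everything else on the bench where it is.

Things in the scene. Friction and masses are not known exactly. Their poses are not given: they have to be found in the camera images.
- hopper: Gravity feeder, fixed, 337 mm high. Origin: on the bench straight below its outlet; +x runs from its front to its rear column, +y to the left seen from the front. A 38 mm wide chute with clear walls climbs to the rear (x -24 to 178 mm) and holds five balls in single file. Column from x 180 mm, foot from x 100 mm: the space below the outlet is free from the front and sides.
- shutter (a joint): Steel shutter closing the outlet from below; slides along the feeder's +y: 0 = shut, 0.050 = fully open (m), with end stops. About 1.5 N of friction, no spring: stays where left. Balls pass freely only from about 0.042 on. It has two prongs (point yoke): a cup held between them, entered from the front (feeder's -x side), carries it along.
- yoke (a point): Midway between the shutter's two prongs, 139 mm above the bench; moves with the shutter. Prongs: upright plates 60 mm long in x, inner faces 98 mm apart in y (+-49 mm), from 113 to 165 mm above the bench; shutter underside at 164 mm. Shut, this point is 44 mm to the feeder's -y side of the outlet axis; open by 44 mm, on it. Above it is a window that parts fall through.
- outlet (a point): Middle of the 40 (x) by 34 (y) mm outlet, 169 mm above the bench; does not move. Guide bars along y beside it (x +-40 mm, y -110 to +90 mm, undersides 164 mm above the bench).
- cup: Round grey plastic cup, 74 mm across at the foot, 80 at the rim, 80 high, wall 4, floor 6, about 120 g. Origin: centre of its underside, z up. A straight strap handle on its -x side, 10 mm thick in y, 24 wide, leans out 40 degrees from vertical: in the cup's frame from (-38, 0, 50) mm at the wall to its free end (-96, 0, 119). Pinch it across y, tool tilted along it.
- control_box (a point): Centre of the grey box that juts out at the feeder's front above the outlet: x -24 to -68 mm and y +-32 mm in the feeder's frame, 200 to 280 mm above the bench. A gripper held upright over the cup's handle would hit it, a tilted one passes below and in front.
- cup_rim (a point): Centre of the cup's mouth, 80 mm above its underside.
- scale: Counting scale, fixed: white housing 160 (x) by 170 (y) by 36 mm, round steel pan on top 124 mm across. Origin: centre of its underside.
- pan (a point): Centre of the top of the scale's flat pan, 50 mm above the bench.
- ball0_center (a point): Centre of one of the five loose 28 mm polished aluminium balls, slippery, 31 g, waiting in the feeder's chute. Given as a point: its axes mean nothing.
- ball1_center (a point): Centre of one of the five loose 28 mm polished aluminium balls, slippery, 31 g, waiting in the feeder's chute. Given as a point: its axes mean nothing.
- ball2_center (a point): Centre of one of the five loose 28 mm polished aluminium balls, slippery, 31 g, waiting in the feeder's chute. Given as a point: its axes mean nothing.
- ball3_center (a point): Centre of one of the five loose 28 mm polished aluminium balls, slippery, 31 g, waiting in the feeder's chute. Given as a point: its axes mean nothing.
- ball4_center (a point): Centre of one of the five loose 28 mm polished aluminium balls, slippery, 31 g, waiting in the feeder's chute. Given as a point: its axes mean nothing.
- pen_pot: Blue pen pot with pens, 72 mm across, 141 mm high with the pens; origin: centre of its underside. Bystander: leave alone.
- lens: Black lens barrel standing upright, 72 mm across, 66 mm high; origin: centre of its underside. Bystander: leave alone.
- tape: Roll of tape lying flat, 90 mm across, 24 mm high; origin: centre of its underside. Bystander: leave alone.
- mouse: Black computer mouse, 100 by 58 by 33 mm; origin: centre of its underside. Bystander: leave alone.
- blower: Dust blower bulb standing upright, 62 mm across, 90 mm high; origin: centre of its underside. Bystander: leave alone.
- plain_cup: Steel cup without a handle, 76 mm across, 75 mm high; origin: centre of its underside. Bystander: leave alone.
- driver: Screwdriver lying on the bench, 190 mm long; origin: on the underside, near its middle. Bystander: leave alone.

How it is judged:
On the way, in this order (a step that is already met when the one before it is completed fails the run):
1. the cup is held off the bench between the prongs of the shutter, which is still shut (value of joint shutter below 0.004 m and height (world z) of cup above 0.03 m and horizontal distance between cup and yoke below 0.03 m and angle between cup's own z axis and vertical below 0.3 rad and contact force between the fingers and cup above 0.5 N), for 0.1 s.
2. the shutter is open and all five balls are in the cup, held off the bench (value of joint shutter above 0.025 m and height (world z) of cup above 0.03 m and contact force between the fingers and cup above 0.5 N and horizontal distance between each of ball0_center, ball1_center, ball2_center, ball3_center, ball4_center and cup below 0.038 m and z of ball0_center in the frame of cup between 0 and 0.085 m and z of ball1_center in the frame of cup between 0 and 0.085 m and z of ball2_center in the frame of cup between 0 and 0.085 m and z of ball3_center in the frame of cup between 0 and 0.085 m and z of ball4_center in the frame of cup between 0 and 0.085 m), for 0.1 s.
3. the shutter is fully shut again while the cup with all five balls is held up (value of joint shutter below 0.004 m and height (world z) of cup above 0.03 m and contact force between the fingers and cup above 0.5 N and horizontal distance between each of ball0_center, ball1_center, ball2_center, ball3_center, ball4_center and cup below 0.038 m and z of ball0_center in the frame of cup between 0 and 0.085 m and z of ball1_center in the frame of cup between 0 and 0.085 m and z of ball2_center in the frame of cup between 0 and 0.085 m and z of ball3_center in the frame of cup between 0 and 0.085 m and z of ball4_center in the frame of cup between 0 and 0.085 m), for 0.1 s.
At the end, for the whole second after the job is handed in: The shutter is shut to within 4 mm; the cup stands upright (within 0.08 rad) and at rest on the scale's pan, its axis within 25 mm of the pan's centre, with all five balls in it (value of joint shutter below 0.004 m and horizontal distance between cup and pan below 0.025 m and height (world z) of cup between 0.045 and 0.055 m and angle between cup's own z axis and vertical below 0.08 rad and linear speed of cup below 0.02 m/s and horizontal distance between each of ball0_center, ball1_center, ball2_center, ball3_center, ball4_center and cup below 0.038 m and z of ball0_center in the frame of cup between 0 and 0.085 m and z of ball1_center in the frame of cup between 0 and 0.085 m and z of ball2_center in the frame of cup between 0 and 0.085 m and z of ball3_center in the frame of cup between 0 and 0.085 m and z of ball4_center in the frame of cup between 0 and 0.085 m); the robot touches nothing.
It fails at once if the cup is dropped (moves faster than 0.5 m/s while not gripped) (linear speed of cup above 0.5 m/s and contact force between the fingers and cup below 0.05 N).
It fails at once if a bystander is moved by more than 30 mm (distance of any of pen_pot, lens, tape, mouse, blower, plain_cup, driver from where it was at the start of the episode above 0.03 m).
It also fails if it takes over 58 s, if anything falls off the work surface, if the arm or the gripper's body presses on something with over 40 N, if the wrist force passes 120 N, or if a joint passes its speed limit or range.

## Working session

There is one attempt and no reset: what is moved stays moved. The work goes in short steps, Python scripts to look and compute and a shell command to move; the robot and the scene stay as the last step left them, time stands still between calls to the robot, and variables do not carry over. Pictures are saved under pics/ and viewed, about 8 in all and at most 12, crops included, and the job is handed in when it is done.

```bash
ls; mkdir -p pics; python3 - <<'E'
from plant import sensors, capture, get_calibration, nets
import cv2, numpy as np
print(sensors.sense())
ims=[]
for c in ["scene","top"]:
    im=capture(c); cv2.imwrite(f"pics/{c}0.png",im)
    k=get_calibration(c); print(c,np.round(k["mtx"],1).tolist(),np.round(k["cam_to_world"],3).tolist(),[x for x in k])
    for t in ["cup","cup_rim","hopper","yoke","outlet","control_box","scale","pan","plain_cup","pen_pot","lens","tape","mouse","blower","driver"]:
        r=nets.spot_point(c,t); print(t,[(np.round(q["pixel"]).tolist(),round(q["p"],2)) for q in r[:2]])
E
```

```text
pics
{'t': 0.0, 'joint_pos': array([ 1.27978967,  0.41190146, -0.01274202,  1.59701886,  0.00559428,
        1.13426043, -0.08223693]), 'qvel': array([-0.00050998, -0.00129542, -0.00079257,  0.00076318, -0.00015658,
        0.00059179, -0.00071121]), 'effort': array([-5.83787141e-05, -5.87972045e+01,  6.41762093e-01, -2.91083175e+01,
       -5.37914084e-02,  1.84882904e-02,  9.29483349e-05]), 'tcp_pos': array([ 0.13797784, -0.60908417,  0.22181823]), 'ee_rot': array([ 0.55204114,  0.44162684,  0.55293821, -0.44099393]), 'force': array([-0.61858584,  0.53260889,  0.47398822]), 'torque': array([0.06654856, 0.02800004, 0.0281558 ]), 'gripper_width': 0.08792152826889785}
scene [[417.6, 0.0, 285.5], [0.0, 417.6, 208.3], [0.0, 0.0, 1.0]] [[0.171, -0.83, 0.531, 1.122], [0.985, 0.145, -0.09, -0.083], [-0.002, 0.539, 0.843, 1.089], [0.0, 0.0, 0.0, 1.0]] ['mtx', 'cam_to_world']
cup [([364.0, 201.0], 0.67)]
cup_rim [([366.0, 189.0], 0.93), ([274.0, 198.0], 0.68)]
hopper []
yoke []
outlet [([245.0, 229.0], 0.92)]
control_box [([260.0, 209.0], 0.63)]
scale [([367.0, 254.0], 0.93)]
pan [([372.0, 2
[... 331 characters left out ...]
0.015], [0.025, 0.081, 0.996, 1.403], [0.0, 0.0, 0.0, 1.0]] ['mtx', 'cam_to_world']
cup [([184.0, 243.0], 0.7), ([323.0, 263.0], 0.64)]
cup_rim [([177.0, 242.0], 0.71)]
hopper [([280.0, 273.0], 0.49)]
yoke [([318.0, 215.0], 0.82), ([322.0, 267.0], 0.73)]
outlet [([314.0, 196.0], 0.96)]
control_box [([304.0, 194.0], 0.65), ([365.0, 287.0], 0.2)]
scale [([194.0, 189.0], 0.63)]
pan [([192.0, 184.0], 0.57)]
plain_cup [([190.0, 184.0], 0.68), ([322.0, 263.0], 0.67)]
pen_pot [([358.0, 252.0], 0.84), ([320.0, 194.0], 0.68)]
lens [([319.0, 264.0], 0.5)]
tape [([131.0, 225.0], 0.74)]
mouse [([413.0, 242.0], 0.67)]
blower [([264.0, 160.0], 0.66)]
driver [([366.0, 284.0], 0.75), ([130.0, 225.0], 0.66)]
```

View pics/scene0.png

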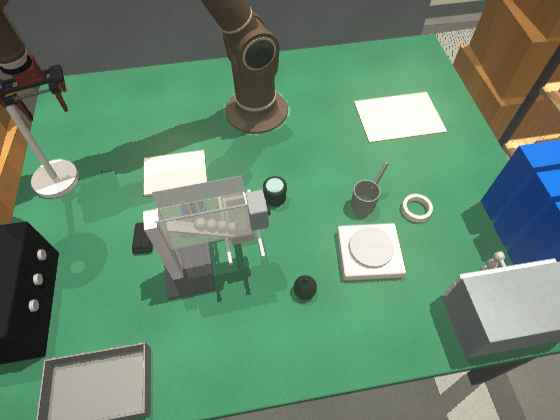

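View pics/top0.png

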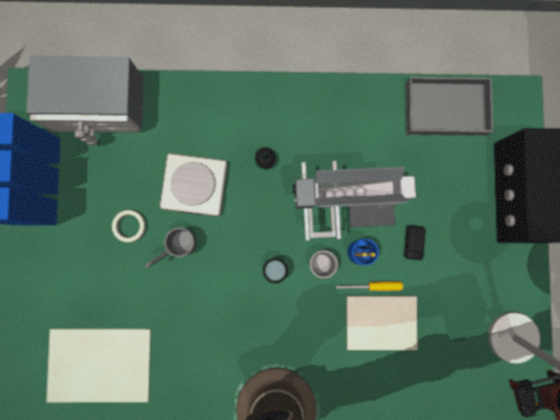

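The scene view shows the cup at about (366,198), scale (372,247), feeder (205,225) with its front box at (258,208). In the top view the cup is at (180,241) with its handle toward (150,265), the scale at (194,185), and the feeder front at (305,192) with its rear at (408,188). So feeder +x is roughly world −y, and the shutter opens toward world +x.

```bash
cat > h.py <<'E'
import numpy as np, cv2
from plant import sensors, capture, get_calibration, nets
def ray(c,px,k=None):
    k=k or get_calibration(c); M=np.array(k["mtx"]); T=np.array(k["cam_to_world"])
    d=np.linalg.solve(M,[px[0],px[1],1.]); d=T[:3,:3]@(d*[1,-1,-1]); return T[:3,3],d/np.linalg.norm(d)
def plane(c,px,z,k=None):
    o,d=ray(c,px,k); return o+d*(z-o[2])/d[2]
def tri(*obs):
    A=0;b=0
    for c,px in obs:
        o,d=ray(c,px); P=np.eye(3)-np.outer(d,d); A=A+P; b=b+P@o
    return np.linalg.solve(A,b)
def proj(c,p,k=None):
    k=k or get_calibration(c); M=np.array(k["mtx"]); T=np.array(k["cam_to_world"])
    q=T[:3,:3].T@(np.array(p)-T[:3,3])*[1,-1,-1]; q=M@q; return q[:2]/q[2]
E
python3 - <<'E'
from h import *
for n,z,c in [("cup_rim",.08,[(366,189),(177,242)]),("cup",0,[(364,201),(184,243)]),("pan",.05,[(372,245),(192,184)]),("outlet",.169,[(245,229),(314,196)]),("scale",0,[(367,254),(194,189)]),("control_box",.24,[(260,209),(304,194)])]:
    print(n,np.round(plane("scene",c[0],z),3)[:2],np.round(plane("top",c[1],z),3)[:2],"tri",np.round(tri(("scene",c[0]),("top",c[1])),3))
print("yoke",[np.round(plane("top",p,.139),3)[:2] for p in [(318,215),(322,267)]])
o=np.zeros((420,560,3),np.uint8)
for c in ["scene","top"]:
    capture(c)
    for t in ["cup","hopper","scale","shutter"]:
        r=nets.outline_of(c,t)
        for q in r[:2]:
            m=q["pixels"]; ys,xs=np.nonzero(m); print(c,t,round(q["p"],2),np.round(q["pixel"]),m.sum(),xs.min(),xs.max(),ys.min(),ys.max())
im=cv2.imread("pics/top0.png"); im2=cv2.imread("pics/scene0.png")
a=cv2.resize(im[130:290,120:440],None,fx=2.5,fy=2.5,interpolation=cv2.INTER_CUBIC)
cv2.imwrite("pics/t1.png",a)
E
python3 -m crank --help 2>&1 | head -20
```

```text
cup_rim [0.461 0.271] [0.465 0.274] tri [0.464 0.271 0.085]
cup [0.452 0.28 ] [0.463 0.269] tri [0.464 0.269 0.021]
pan [0.629 0.245] [0.628 0.241] tri [0.629 0.243 0.05 ]
outlet [ 0.586 -0.096] [ 0.583 -0.092] tri [ 0.584 -0.094  0.164]
scale [0.631 0.239] [0.621 0.244] tri [ 0.623  0.246 -0.019]
control_box [ 0.579 -0.053] [ 0.58  -0.062] tri [ 0.58  -0.057  0.243]
yoke [array([ 0.536, -0.105]), array([ 0.4  , -0.116])]
scene cup 0.84 [369. 192.] 962 351 388 162 215
scene hopper 0.56 [198. 227.] 9430 143 269 176 299
scene scale 0.91 [368. 249.] 3305 338 404 224 279
scene scale 0.55 [367. 193.] 969 351 388 162 214
scene shutter 0.77 [245. 239.] 152 232 252 234 243
scene shutter 0.33 [274. 192.] 560 263 286 177 205
top cup 0.96 [177. 246.] 890 147 197 228 267
top cup 0.57 [349. 193.] 75 345 354 188 196
top hopper 0.94 [356. 195.] 5483 293 415 161 241
top scale 0.63 [195. 185.] 3443 161 227 154 215
top scale 0.6 [326. 231.] 290 309 335 190 237
top shutter 0.63 [323. 231.] 271 309 335 190 237
invalid input: not JSON, or not a number
```

View pics/t1.png

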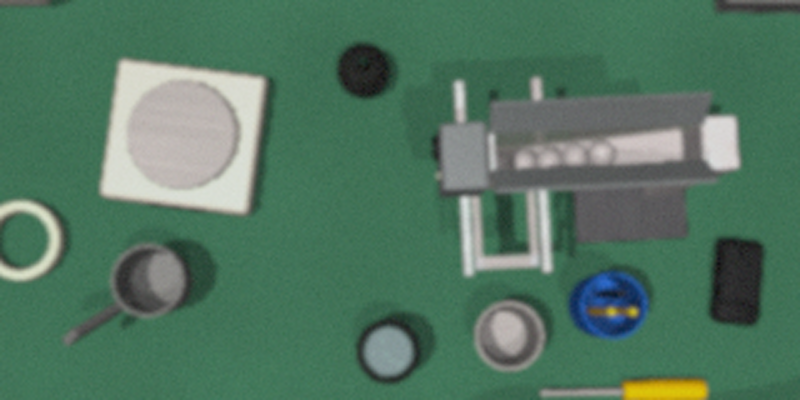

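```bash
python3 - <<'E'
from h import *
f=lambda x,y:(120+x/2.5,130+y/2.5)
c=plane("top",f(152,280),.08); e=plane("top",f(70,340),.117)
d=(e-c)[:2]; print("cup",c,"end",e,np.linalg.norm(d),np.degrees(np.arctan2(d[1],d[0])))
p=tri(("top",f(70,340)),("scene",(385,165))); print("handle end tri",p)
for a,b in [((459,83),(469,272)),((536,80),(547,272))]:
    A,B=plane("top",f(*a),.174),plane("top",f(*b),.174); v=(A-B)[:2]; print(A[:2],B[:2],np.linalg.norm(v),np.degrees(np.arctan2(v[1],v[0])))
for n,q,z in [("lens",(275,269),.066),("plain",(323,263),.075),("pen",(364,250),.1),("blower",(265,158),.07),("tape",(129,226),.024)]:
    print(n,plane("top",q,z)[:2])
m=max(nets.outline_of("top","scale"),key=lambda r:r["p"])["pixels"]
E
```

```text
cup [0.464571   0.26343375 0.08      ] end [0.40034669 0.34093891 0.117     ] 0.10065689596222459 129.64669636862737
handle end tri [0.39971364 0.34407075 0.10178454]
[ 0.66746915 -0.06475409] [ 0.4727761  -0.07533141] 0.19498015630365223 3.1097174141069983
[ 0.67139105 -0.14443089] [ 0.47324675 -0.15503831] 0.1984280300327141 3.0643371769077685
lens [0.39214688 0.00645129]
plain [ 0.40939509 -0.12501878]
pen [ 0.44543732 -0.2334992 ]
blower [0.70039287 0.03649848]
tape [0.51010789 0.42121475]
```

```bash
python3 -m crank '[0,-1,0,0,0, 0,-2,0,0,0, 0,-3,0,0,0, 0,-4,0,0,0, 0,-5,0,0,0, 0,-6,0,0,0, 0,-7,0,0,0, 0,-8,0,0,0, 0,-9,0,0,0, 0,-10,0,0,0, 0,-11,0,0,0, 0,-12,0,0,0]'; python3 -c "
from plant import sensors; s=sensors.sense(); print(s['joint_pos'])"
```

```text
t: 3.15
tcp_pos: [0.1335, -0.5893, 0.5867]
ee_rot: [0.567, 0.429, 0.537, -0.453]
force: [-0.1, -0.2, 0.4]
gripper_width: 0.0882
[ 1.04968413  0.29744182  0.34443027  0.95216237 -0.10442995  1.85237797
 -0.00278304]
```

```bash
cat > st.py <<'E'
from h import *
from scipy.spatial.transform import Rotation as R
s=sensors.sense(); q=s["ee_rot"]; m=R.from_quat([q[1],q[2],q[3],q[0]]).as_matrix()
print("t",s["t"],"tcp",np.round(s["tcp_pos"],4),"w",round(s["gripper_width"],4),"F",np.round(s["force"],1),"\nj",np.round(s["joint_pos"],3)); print("x",np.round(m[:,0],3),"y",np.round(m[:,1],3),"z",np.round(m[:,2],3),"tilt",round(np.degrees(np.arccos(-m[2,0])),1),"az",round(np.degrees(np.arctan2(m[1,0],m[0,0])),1))
E
python3 -m crank '[0,-2,0,0,0, 0,-4,0,0,0, 0,-6,0,0,0, 0,-8,0,0,0]'; python3 st.py
```

```text
t: 3.48
tcp_pos: [0.1266, -0.5597, 0.6207]
ee_rot: [0.581, 0.418, 0.522, -0.464]
force: [0.1, -0.4, 0.0]
gripper_width: 0.0877
t 3.4833 tcp [ 0.1266 -0.5597  0.6207] w 0.0877 F [ 0.1 -0.4  0. ] 
j [ 0.962  0.217  0.426  0.983 -0.097  1.852 -0.006]
x [ 0.024 -0.103 -0.994] y [0.975 0.221 0.001] z [ 0.22  -0.97   0.106] tilt 6.1 az -76.8
```

```bash
python3 -m crank '[0,1,0,0,0, 0,2,0,0,0]'; python3 st.py
```

```text
t: 3.65
tcp_pos: [0.1284, -0.5689, 0.5412]
ee_rot: [0.582, 0.417, 0.521, -0.465]
force: [0.9, -0.9, -1.1]
gripper_width: 0.088
t 3.65 tcp [ 0.1284 -0.5689  0.5412] w 0.088 F [ 0.9 -0.9 -1.1] 
j [ 0.941  0.181  0.411  1.208 -0.072  1.656 -0.016]
x [ 0.025 -0.107 -0.994] y [0.975 0.221 0.001] z [ 0.219 -0.969  0.11 ] tilt 6.3 az -76.9
```

```bash
python3 -m crank '[0,-0.2,1,-0.3,0, 0,-0.4,2,-0.6,0, 0,-0.6,3,-0.9,0, 0,-0.8,4,-1.2,0, 0,-1,5,-1.5,0, 0,-1.2,6,-1.8,0, 0,-1.5,7,-2.1,0, 0,-2.5,7.5,-2.1,0, 0,-3.5,7.5,-2,0, 0,-4.5,7.5,-2,0, 0,-5.5,7.5,-2,0, 0,-6.5,7.5,-2,0]'; python3 st.py
```

```text
t: 4.65
tcp_pos: [0.386, -0.3991, 0.6428]
ee_rot: [0.599, 0.413, 0.504, -0.465]
force: [1.1, 0.5, -0.5]
gripper_width: 0.0881
t 4.65 tcp [ 0.386  -0.3991  0.6428] w 0.0881 F [ 1.1  0.5 -0.5] 
j [ 0.105  0.183  0.765  1.01  -0.081  1.852 -0.521]
x [ 0.059 -0.141 -0.988] y [0.974 0.225 0.026] z [ 0.219 -0.964  0.15 ] tilt 8.8 az -67.4
```

```bash
python3 -m crank '[0,-3,0,0,0, 0,-6,0,0,0, 0,-9,0,0,0, 0,-12,0,0,0, 0,-12,0,0,0, 0,-12,0,0,0]'; python3 st.py
```

```text
t: 5.15
tcp_pos: [0.3658, -0.375, 0.6791]
ee_rot: [0.62, 0.408, 0.479, -0.468]
force: [1.0, -2.5, -0.1]
gripper_width: 0.0879
t 5.15 tcp [ 0.3658 -0.375   0.6791] w 0.0879 F [ 1.  -2.5 -0.1] 
j [-0.344  0.115  1.21   1.035 -0.062  1.853 -0.518]
x [ 0.102 -0.189 -0.977] y [0.972 0.228 0.057] z [ 0.212 -0.955  0.207] tilt 12.4 az -61.8
```

```bash
python3 -m crank '[0,-3,0,0,0, 0,-6,0,0,0, 0,-9,0,0,0, 0,-12,0,0,0, 0,-15,0,0,0, 0,-18,0,0,0, 0,-18,0,0,0, 0,-18,0,0,0, 0,-18,0,0,0, 0,-18,0,0,0, 0,-18,0,0,0, 0,-18,0,0,0]'; python3 st.py
```

```text
t: 6.15
tcp_pos: [0.3495, -0.3838, 0.7163]
ee_rot: [0.647, 0.385, 0.453, -0.477]
force: [0.6, -1.0, -1.2]
gripper_width: 0.0874
t 6.15 tcp [ 0.3495 -0.3838  0.7163] w 0.0874 F [ 0.6 -1.  -1.2] 
j [ 0.173  0.039  0.518  0.975  0.106  1.852 -0.596]
x [ 0.135 -0.268 -0.954] y [0.966 0.249 0.067] z [ 0.219 -0.931  0.292] tilt 17.5 az -63.3
```

```bash
python3 -m crank '[0,-3,1,0,0, 0,-6,2,-0.5,0, 0,-9,2,-1,0, 0,-12,2,-1.5,0, 0,-15,2,-2,0, 0,-18,2,-2,0, 0,-18,2,-2,0, 0,-18,2,-2,0, 0,-18,2,-2,0, 0,-18,2,-2,0, 0,-18,2,-2,0, 0,-18,2,-2,0]'; python3 st.py
```

```text
t: 7.15
tcp_pos: [0.3669, -0.37, 0.7401]
ee_rot: [0.663, 0.384, 0.433, -0.475]
force: [0.4, 0.4, -0.7]
gripper_width: 0.0881
t 7.15 tcp [ 0.3669 -0.37    0.7401] w 0.0881 F [ 0.4  0.4 -0.7] 
j [-0.259  0.025  0.92   0.945  0.114  1.852 -0.623]
x [ 0.174 -0.297 -0.939] y [0.962 0.253 0.098] z [ 0.209 -0.921  0.33 ] tilt 20.1 az -59.6
```

```bash
for r in 1 2; do python3 -m crank '[0,-6,0,-2,0, 0,-12,0,-4,0, 0,-18,0,-6,0]' | grep -v force; done; python3 st.py; python3 -m crank '[0,-6,0,-2,0, 0,-12,0,-4,0, 0,-18,0,-6,0]' >/dev/null; python3 -m crank '[0,-6,0,0,0, 0,-12,0,0,0, 0,-18,0,0,0]' >/dev/null; python3 st.py
```

```text
t: 7.4
tcp_pos: [0.359, -0.3631, 0.7433]
ee_rot: [0.666, 0.386, 0.428, -0.474]
gripper_width: 0.0878
t: 7.65
tcp_pos: [0.348, -0.353, 0.7503]
ee_rot: [0.671, 0.386, 0.422, -0.472]
gripper_width: 0.0881
t 7.65 tcp [ 0.348  -0.353   0.7503] w 0.0881 F [-0.4 -0.2 -0.2] 
j [ 5.890e-01 -1.000e-03 -0.000e+00  9.410e-01  1.510e-01  1.852e+00
 -6.750e-01]
x [ 0.199 -0.307 -0.931] y [0.959 0.256 0.12 ] z [ 0.201 -0.917  0.345] tilt 21.4 az -57.1
t 8.15 tcp [ 0.322  -0.3447  0.768 ] w 0.0882 F [0.3 0.8 0.5] 
j [ 1.426 -0.009 -0.782  0.91   0.133  1.853 -0.645]
x [ 0.217 -0.329 -0.919] y [0.96  0.244 0.139] z [ 0.178 -0.912  0.369] tilt 23.2 az -56.7
```

```bash
python3 -m crank '[0,-1,0.5,1,0, 0,-2,1,2,0, 0,-3,1.5,3,0, 0,-4,2,4,0, 0,-5,2.5,5,0, 0,-6,3,6,0]' >/dev/null; python3 st.py
```

```text
t 8.65 tcp [ 0.3358 -0.3756  0.7835] w 0.088 F [-0.  -0.3  0.3] 
j [ 0.577  0.005  0.075  0.866  0.135  1.852 -0.632]
x [ 0.24  -0.346 -0.907] y [0.956 0.248 0.158] z [ 0.17  -0.905  0.39 ] tilt 24.9 az -55.3
```

```bash
python3 -m crank '[0,0,0.4,1,0, 0,0,0.8,2,0, 0,0,1.2,3,0, 0,0,1.6,4,0, 0,0,2,5,0, 0,0,2.4,6,0]' >/dev/null; python3 st.py;  python3 -m crank '[0,-1,0.5,1,0, 0,-2,1,2,0, 0,-3,1.5,3,0, 0,-4,2,4,0, 0,-5,2.5,5,0, 0,-6,3,6,0]' >/dev/null; python3 st.py
```

```text
t 9.15 tcp [ 0.4069 -0.4831  0.7923] w 0.0878 F [ 1.8  1.6 -0.4] 
j [ 0.452  0.267  0.558  0.578 -0.143  1.852 -0.462]
x [ 0.261 -0.377 -0.889] y [0.952 0.255 0.171] z [ 0.163 -0.891  0.425] tilt 27.3 az -55.3
t 9.65 tcp [ 0.4215 -0.4984  0.8111] w 0.0879 F [-0.3 -0.2  0.3] 
j [ 0.52   0.309  0.513  0.482 -0.17   1.853 -0.463]
x [ 0.294 -0.407 -0.865] y [0.943 0.268 0.195] z [ 0.153 -0.873  0.463] tilt 30.1 az -54.1
```

```bash
python3 -m crank '[0,-1,0.4,1,0, 0,-2,0.8,2,0, 0,-3,1.2,3,0, 0,-4,1.6,4,0, 0,-5,2,5,0, 0,-6,2.4,6,0]' >/dev/null; python3 -m crank '[0,-1,0.2,1,0, 0,-2,0.4,2,0, 0,-3,0.6,3,0, 0,-4,0.8,4,0, 0,-5,1,5,0, 0,-6,1.2,6,0]' >/dev/null; python3 st.py
```

```text
t 10.65 tcp [ 0.3913 -0.519   0.8606] w 0.0876 F [-0.  -0.4 -0.9] 
j [ 0.634  0.31   0.484  0.374 -0.218  1.852 -0.419]
x [ 0.346 -0.473 -0.81 ] y [0.93  0.287 0.23 ] z [ 0.124 -0.833  0.539] tilt 35.9 az -53.8
```

```bash
cat > to.py <<'E'
# usage: to.py x y z  -> tool units from present TCP; prints also the turn that levels the jaws
import sys; from st import *
D=np.array([float(a) for a in sys.argv[1:4]])-s["tcp_pos"]
print("units",np.round(m.T@D/.04,2)); a=np.arctan2(m[2,2],m[2,1]); print("level turn",round(a,3),round(a-np.pi*np.sign(a),3))
E
python3 -m crank '[0,0.2,0.1,-0.7,-0.12, 0,0.4,0.3,-1.5,-0.24, 0,0.6,0.4,-2.2,-0.36, 0,0.9,0.6,-3,-0.48, 0,1.1,0.7,-3.7,-0.6, 0,1.3,0.9,-4.5,-0.72, 0,1.5,1,-5.2,-0.84, 0,1.7,1.2,-5.9,-0.96, 0,2,1.3,-6.7,-1.08, 0,2.2,1.5,-7.4,-1.2, 0,2.4,1.6,-8.2,-1.32, 0,2.6,1.8,-8.9,-1.44]' ; python3 to.py .42 .1 .45
```

```text
t: 11.65
tcp_pos: [0.4498, -0.2496, 0.5994]
ee_rot: [0.791, -0.218, 0.552, -0.147]
force: [1.2, 0.2, -0.3]
gripper_width: 0.0876
t 11.65 tcp [ 0.4498 -0.2496  0.5994] w 0.0876 F [ 1.2  0.2 -0.3] 
j [-1.00e-03 -2.20e-01  7.00e-02  1.60e+00  4.92e-01  1.35e+00  1.68e-01]
x [ 0.346 -0.473 -0.81 ] y [-0.008  0.862 -0.507] z [0.938 0.182 0.295] tilt 35.9 az -53.8
units [-1.37  9.43 -0.21]
level turn 2.615 -0.527
```

```bash
python3 -m crank '[0,-0.1,0.9,0,-0.1, 0,-0.3,1.8,0,-0.2, 0,-0.4,2.7,-0.1,-0.3, 0,-0.5,3.6,-0.1,-0.4, 0,-0.7,4.5,-0.1,-0.5, 0,-0.8,5.5,-0.1,-0.527, 0,-0.9,6.5,-0.1,-0.527, 0,-1.1,7.5,-0.2,-0.527, 0,-1.2,8.4,-0.2,-0.527, 0,-1.37,9.4,-0.2,-0.527]' >/dev/null; python3 to.py .38 .37 .2; python3 - <<'E'
from h import *
im=capture("wrist"); cv2.imwrite("pics/w1.png",im)
im=capture("scene"); 
k=get_calibration("scene"); 
for t in ["cup","cup_rim","pan","scale"]:
    capture("scene"); print(t,[(np.round(q["pixel"],1).tolist(),round(q["p"],2)) for q in nets.spot_point("scene",t)[:1]])
E
```

```text
t 12.4833 tcp [0.4228 0.0988 0.4525] w 0.0879 F [ 1.4 -0.3  0.1] 
j [-0.3   -0.068 -0.509  1.795  0.584  1.536 -0.24 ]
x [ 0.347 -0.474 -0.809] y [-0.473  0.657 -0.588] z [0.81  0.586 0.004] tilt 36.0 az -53.8
units [1.52 8.67 3.08]
level turn 3.134 -0.007
cup [([363.4, 203.8], 0.78)]
cup_rim [([366.9, 190.6], 0.83)]
pan []
scale [([369.0, 254.8], 0.72)]
```

```bash
python3 -m crank '[0,0.1,0.9,0.3,0, 0,0.3,1.7,0.6,0, 0,0.4,2.6,0.9,0, 0,0.6,3.5,1.2,0, 0,0.7,4.3,1.5,0, 0,0.9,5.2,1.8,0, 0,1,6.1,2.1,0, 0,1.2,6.9,2.4,0, 0,1.3,7.8,2.7,0, 0,1.4,8.7,3,0]' >/dev/null; python3 to.py .414 .323 .096; python3 - <<'E'
from h import *
im=capture("wrist"); cv2.imwrite("pics/w2.png",im)
for t in ["cup","cup_rim"]:
    r=nets.outline_of("wrist",t) if t=="cup" else nets.spot_point("wrist",t)
    print(t,[(np.round(q["pixel"]).tolist(),round(q["p"],2)) for q in r[:2]],[np.round(plane("wrist",q["pixel"],.08),3) for q in r[:1]])
# predicted
for p in [(.4646,.2634,.08),(.4034,.3374,.119),(.4404,.2928,.05)]: print(np.round(proj("wrist",p)))
E
```

```text
t 13.8167 tcp [0.3761 0.3712 0.2031] w 0.0879 F [-0.1  0.4 -0.4] 
j [-0.739  0.54  -0.662  1.727  0.753  1.53  -1.033]
x [ 0.347 -0.474 -0.809] y [-0.471  0.658 -0.587] z [0.811 0.585 0.005] tilt 36.0 az -53.8
units [3.07 0.33 0.05]
level turn 3.133 -0.008
cup [([289.0, 197.0], 0.81)] [array([0.434, 0.306, 0.08 ])]
cup_rim [([291.0, 224.0], 0.71)] [array([0.466, 0.27 , 0.08 ])]
[287. 226.]
[283. 195.]
[285. 181.]
```

View pics/w2.png

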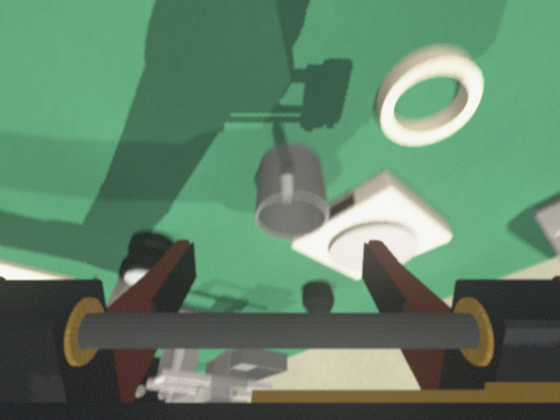

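The wrist picture shows the cup's rim ellipse at about (292,215), its handle strip near (287,180), and the open jaws straddling column 280. The handle is centred between the fingers, so I'll advance along the tool and close.

```bash
python3 -m crank '[0,0.8,0.1,0,0, 0,1.6,0.2,0.1,0, 0,2.4,0.3,0.1,0, 0,3,0.4,0.1,0, 0,3,0.4,0.1,0, 1,3,0.4,0.1,0, 1,3,0.4,0.1,0, 1,3,0.4,0.1,0, 1,3,0.4,0.1,0, 1,3,0.4,0.1,0, 1,3,0.4,0.1,0]' ; python3 st.py; python3 - <<'E'
from h import *
im=capture("wrist"); cv2.imwrite("pics/w3.png",im)
E
```

```text
t: 14.88
tcp_pos: [0.4128, 0.3274, 0.0983]
ee_rot: [0.709, -0.414, 0.571, 0.0]
force: [0.0, 0.2, 0.0]
gripper_width: 0.0513
t 14.8833 tcp [0.4128 0.3274 0.0983] w 0.0513 F [0.  0.2 0. ] 
j [-0.686  0.642 -0.606  1.857  0.87   1.336 -1.117]
x [ 0.347 -0.472 -0.81 ] y [-0.473  0.658 -0.586] z [0.81  0.587 0.005] tilt 35.9 az -53.7
```

View pics/w3.png

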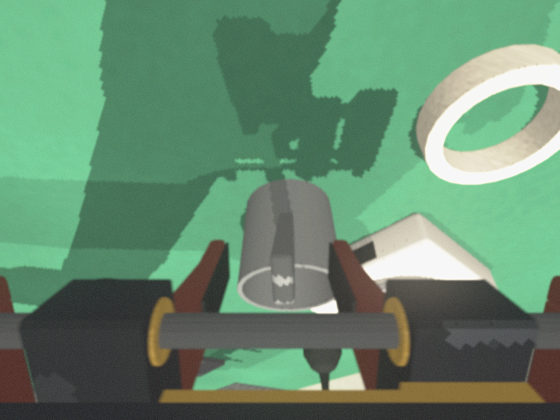

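The handle, seen at (283,215–300), is centred between the fingers, which are still closing at 51 mm. I'll keep closing.

```bash
python3 -m crank '[1,0,0,0,0, 1,0,0,0,0, 1,0,0,0,0, 1,0,0,0,0, 1,0,0,0,0, 1,0,0,0,0, 1,0,0,0,0, 1,0,0,0,0]' >/dev/null; python3 st.py
```

```text
t 15.6 tcp [0.4128 0.3268 0.0974] w 0.0097 F [ 0.2  0.5 -1.1] 
j [-0.685  0.643 -0.605  1.858  0.87   1.336 -1.117]
x [ 0.346 -0.473 -0.81 ] y [-0.473  0.657 -0.586] z [0.81  0.586 0.004] tilt 35.9 az -53.8
```

```bash
python3 -m crank '[1,-0.2,-0.15,0,0, 1,-0.6,-0.45,0,0, 1,-1,-0.75,0,0, 1,-1.4,-1.05,0,0, 1,-1.8,-1.3,0,0, 1,-2,-1.45,0,0, 1,-2,-1.45,0,0]' >/dev/null; python3 st.py; cat > cupc.py <<'E'
from st import *
# cup estimates: rim centre seen from 3 cameras, height unknown -> triangulate; offset from TCP in world
obs=[]
for c in ["scene","top","wrist"]:
    capture(c)
    r=nets.spot_point(c,"cup_rim")
    if r: obs.append((c,r[0]["pixel"])); print(c,np.round(r[0]["pixel"],1),round(r[0]["p"],2))
P=tri(*obs); print("rim tri",np.round(P,4),"rel tcp",np.round(P-s["tcp_pos"],4),"resid px",[np.round(proj(c,P)-np.array(p),1).tolist() for c,p in obs])
E
python3 cupc.py
```

```text
t 16.1833 tcp [0.413  0.3274 0.1988] w 0.0103 F [ 1.1 -0.8 -1.3] 
j [-0.649  0.504 -0.647  1.789  0.781  1.46  -0.972]
x [ 0.349 -0.471 -0.81 ] y [-0.472  0.659 -0.586] z [0.81  0.586 0.008] tilt 35.9 az -53.5
t 16.1833 tcp [0.413  0.3274 0.1988] w 0.0103 F [ 1.1 -0.8 -1.3] 
j [-0.649  0.504 -0.647  1.789  0.781  1.46  -0.972]
x [ 0.349 -0.471 -0.81 ] y [-0.472  0.659 -0.586] z [0.81  0.586 0.008] tilt 35.9 az -53.5
scene [369.1 167.7] 0.76
top [171.7 240.3] 0.89
wrist [278.5 294.1] 0.66
rim tri [0.4616 0.2643 0.1809] rel tcp [ 0.0487 -0.0631 -0.0179] resid px [[0.6, 0.7], [1.2, 2.1], [4.8, 2.4]]
```

```bash
python3 - <<'E'
from h import *
f=lambda x,y:(120+x/2.5,130+y/2.5)
for n,p,z in [("box L",(441,157),.28),("box R",(487,157),.28),("box top",(464,122),.28),("box bot",(464,192),.28),("bar1 mid",(464.5,170),.172),("bar2 mid",(541.5,170),.172)]:
    print(n,np.round(plane("top",f(*p),z)[:2],4))
im=capture("scene"); a=cv2.resize(im[170:280,190:300],None,fx=5.4,fy=5.4,interpolation=cv2.INTER_CUBIC)
b=cv2.imread("pics/top0.png")[150:250,285:345]; 
cv2.imwrite("pics/s2.png",a)
# hypotheses
u=np.radians(3.1); ey=np.array([np.cos(u),np.sin(u),0]); ex=np.array([np.sin(u),-np.cos(u),0])
for o in [(.582,-.095,0),(.582,-.109,0)]:
    o=np.array(o); print(o)
    for n,(x,y,z) in dict(bL0=(-.04,-.11,.17),bL1=(-.04,.09,.17),bR0=(.04,-.11,.17),bR1=(.04,.09,.17),boxTFL=(-.068,.032,.28),boxTFR=(-.068,-.032,.28),boxBFL=(-.068,.032,.2),boxBFR=(-.068,-.032,.2),boxTRR=(-.024,-.032,.28)).items():
        P=o+x*ex+y*ey+[0,0,z]; q=proj("scene",P); t=proj("top",P); print(n,"scenecrop",np.round((q-[190,170])*5.4),"topcrop",np.round((t-[120,130])*2.5))
E
```

```text
box L [ 0.5775 -0.0411]
box R [ 0.5778 -0.0843]
box top [ 0.6108 -0.0626]
box bot [ 0.5447 -0.0627]
bar1 mid [ 0.5775 -0.0707]
bar2 mid [ 0.5781 -0.1501]
[ 0.582 -0.095  0.   ]
bL0 scenecrop [339. 107.] topcrop [455. 275.]
bL1 scenecrop [420. 461.] topcrop [445.  81.]
bR0 scenecrop [180. 137.] topcrop [533. 271.]
bR1 scenecrop [245. 497.] topcrop [522.  78.]
boxTFL scenecrop [448. 212.] topcrop [424. 122.]
boxTFR scenecrop [417.  93.] topcrop [428. 190.]
boxBFL scenecrop [453. 307.] topcrop [421. 134.]
boxBFR scenecrop [424. 192.] topcrop [425. 197.]
boxTRR scenecrop [319. 111.] topcrop [475. 188.]
[ 0.582 -0.109  0.   ]
bL0 scenecrop [311. 111.] topcrop [468. 275.]
bL1 scenecrop [390. 466.] topcrop [458.  82.]
bR0 scenecrop [151. 141.] topcrop [546. 271.]
bR1 scenecrop [214. 502.] topcrop [535.  78.]
boxTFL scenecrop [415. 217.] topcrop [439. 122.]
boxTFR scenecrop [386.  97.] topcrop [443. 190.]
boxBFL scenecrop [422. 311.] topcrop [435. 134.]
boxBFR scenecrop [394. 196.] topcrop [439. 198.]
boxTRR scenecrop [287. 116.] topcrop [490. 188.]
```

View pics/s2.png

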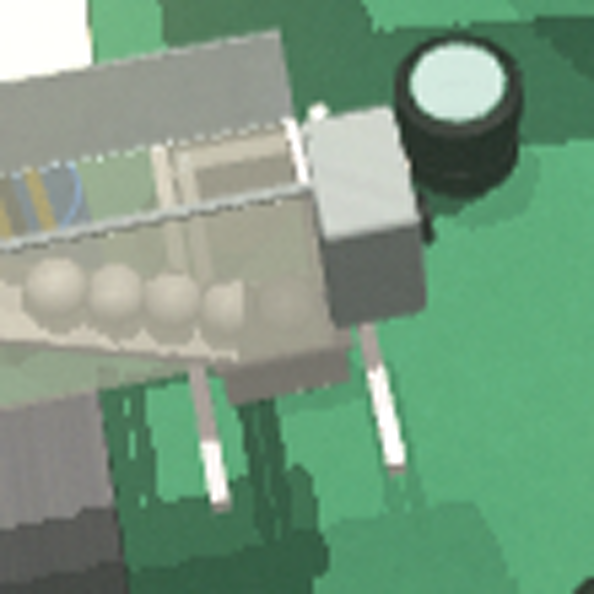

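The crop shows the box corners at (418,222), (393,108) and (425,310), and the bar ends at (397,467) and (222,503). These fit the outlet at about (0.582, −0.108), yaw 3.1°. The network's y of −0.094 was 14 mm off.

```bash
python3 to.py .483 .083 .164
```

```text
t 16.5333 tcp [0.4124 0.3261 0.1954] w 0.0099 F [-0.4 -0.4 -0.8] 
j [-0.649  0.509 -0.645  1.792  0.782  1.459 -0.973]
x [ 0.346 -0.474 -0.81 ] y [-0.474  0.656 -0.587] z [0.81  0.587 0.002] tilt 35.9 az -53.9
units [ 4.13 -4.37 -2.14]
level turn 3.138 -0.004
```

```bash
python3 -m crank '[1,0.2,-0.2,-0.1,0, 1,0.6,-0.6,-0.3,0, 1,1.1,-1.1,-0.6,0, 1,1.6,-1.7,-0.8,0, 1,2.1,-2.2,-1.1,0, 1,2.6,-2.7,-1.3,0, 1,3.1,-3.3,-1.6,0, 1,3.6,-3.8,-1.9,0, 1,3.9,-4.2,-2.1,0, 1,4.1,-4.4,-2.1,0, 1,4.1,-4.4,-2.1,0]' >/dev/null; python3 cupc.py; python3 to.py .4900 -.0471 .164 | grep units
python3 - <<'E'
from h import *
im=capture("wrist"); cv2.imwrite("pics/w4.png",im)
u=np.radians(3.1); ey=np.array([np.cos(u),np.sin(u),0]); ex=np.array([np.sin(u),-np.cos(u),0]); o=np.array([.582,-.108,0])
for n,(x,y,z) in dict(pronF=(-.03,.005,.113),pronFt=(-.03,.005,.165),pronN=(-.03,-.093,.113),pronNt=(-.03,-.093,.165),bL0=(-.04,-.11,.17),bL1=(-.04,.09,.17),boxBFR=(-.068,-.032,.2)).items():
    print(n,np.round(proj("wrist",o+x*ex+y*ey+[0,0,z])))
E
```

```text
t 17.45 tcp [0.485  0.0807 0.1663] w 0.0098 F [ 0.6  0.2 -1. ] 
j [-0.255  0.318 -0.542  2.131  0.919  1.088 -0.758]
x [ 0.345 -0.476 -0.809] y [-0.47   0.658 -0.588] z [0.812 0.583 0.003] tilt 36.0 az -54.1
scene [284.7 209.2] 0.86
wrist [279.1 296.2] 0.92
rim tri [0.5341 0.0161 0.1494] rel tcp [ 0.049  -0.0646 -0.0169] resid px [[0.5, 0.4], [-2.1, 0.9]]
units [ 1.66 -2.21 -1.84]
pronF [265. 306.]
pronFt [263. 358.]
pronN [176. 284.]
pronNt [164. 341.]
bL0 [146. 340.]
bL1 [338. 372.]
boxBFR [247. 387.]
```

View pics/w4.png

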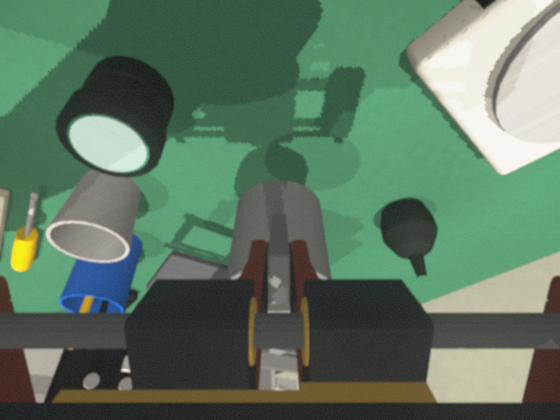

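The wrist view shows the cup hanging level at (280,230) with the lens, steel cup and pen pot to the left, all clear. The gripper hides the feeder. I'll enter between the prongs in two steps and watch the force.

```bash
python3 -m crank '[1,0.2,-0.3,-0.2,0, 1,0.5,-0.7,-0.5,0, 1,0.8,-1,-0.8,0, 1,1,-1.3,-1.1,0, 1,1,-1.3,-1.1,0]' ; python3 to.py .4895 -.0468 .164
```

```text
t: 18.22
tcp_pos: [0.4864, 0.0016, 0.1643]
ee_rot: [0.708, -0.414, 0.573, -0.002]
force: [-0.0, -0.6, -1.1]
gripper_width: 0.0097
t 18.2167 tcp [0.4864 0.0016 0.1643] w 0.0097 F [-0.  -0.6 -1.1] 
j [-0.131  0.252 -0.49   2.219  0.97   0.966 -0.671]
x [ 0.344 -0.476 -0.809] y [-0.472  0.657 -0.588] z [0.812 0.584 0.002] tilt 36.0 az -54.2
units [ 0.61 -0.83 -0.64]
level turn 3.139 -0.003
```

```bash
python3 -m crank '[1,0.2,-0.3,-0.2,0, 1,0.4,-0.6,-0.4,0, 1,0.6,-0.8,-0.65,0, 1,0.6,-0.8,-0.65,0, 1,0.6,-0.8,-0.65,0]' ; python3 cupc.py; python3 - <<'E'
from h import *
im=capture("scene"); cv2.imwrite("pics/s3.png",cv2.resize(im[160:270,190:300],None,fx=5.4,fy=5.4,interpolation=cv2.INTER_CUBIC))
t=capture("top"); cv2.imwrite("pics/t3.png",cv2.resize(t[150:260,260:400],None,fx=4,fy=4,interpolation=cv2.INTER_CUBIC))
a=cv2.imread("pics/s3.png"); b=cv2.imread("pics/t3.png"); h=430
cv2.imwrite("pics/c3.png",np.hstack([cv2.resize(a,(370,370)),cv2.resize(b,(430,370))]))
E
```

```text
t: 18.63
tcp_pos: [0.4899, -0.0421, 0.1636]
ee_rot: [0.709, -0.414, 0.572, -0.0]
force: [0.1, -0.1, -0.5]
gripper_width: 0.0098
t 18.6333 tcp [ 0.4899 -0.0421  0.1636] w 0.0098 F [ 0.1 -0.1 -0.5] 
j [-0.056  0.224 -0.451  2.252  1.008  0.89  -0.613]
x [ 0.347 -0.473 -0.81 ] y [-0.473  0.658 -0.586] z [0.81  0.586 0.004] tilt 35.9 az -53.8
scene [370.4 247.6] 0.64
top [317.5 214.9] 0.77
rim tri [0.628  0.0425 0.2523] rel tcp [0.1381 0.0846 0.0886] resid px [[-67.4, -29.8], [-56.3, -41.9]]
```

View pics/c3.png

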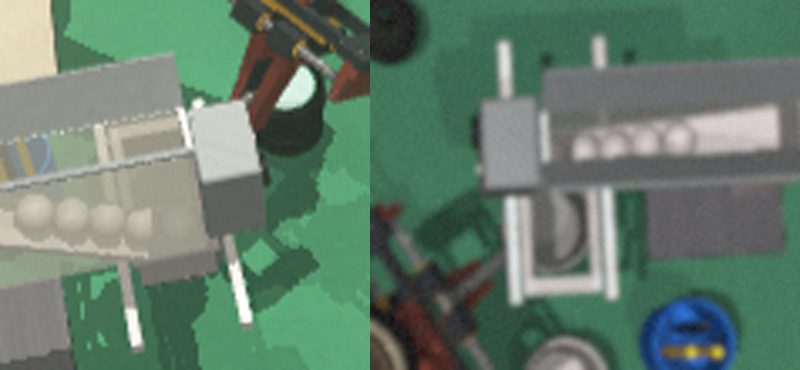

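```bash
python3 - <<'E'
from h import *
print(plane("top",(317.5,214.9),.146), proj("top",(.538,-.106,.146)))
t=capture("top"); S=8; x0,y0=285,165; a=cv2.resize(t[y0:y0+75,x0:x0+75],None,fx=S,fy=S,interpolation=cv2.INTER_CUBIC)
for cc,col in [((.538,-.106,.146),(0,0,255))]:
    pts=[(proj("top",(cc[0]+.04*np.cos(w),cc[1]+.04*np.sin(w),cc[2]))-[x0,y0]+.5)*S for w in np.linspace(0,6.283,40)]
    cv2.polylines(a,[np.int32(pts)],True,col,1)
cv2.imwrite("pics/t4.png",a)
r=nets.outline_of("top","cup"); print([(q["pixel"],q["p"],q["pixels"].sum()) for q in r[:2]])
E
```

```text
[ 0.53615166 -0.10326097  0.146     ] [318.54418531 214.20324524]
[([319.2, 224.0], 0.93, np.int64(498)), ([354.2, 195.0], 0.19, np.int64(5486))]
```

View pics/t4.png

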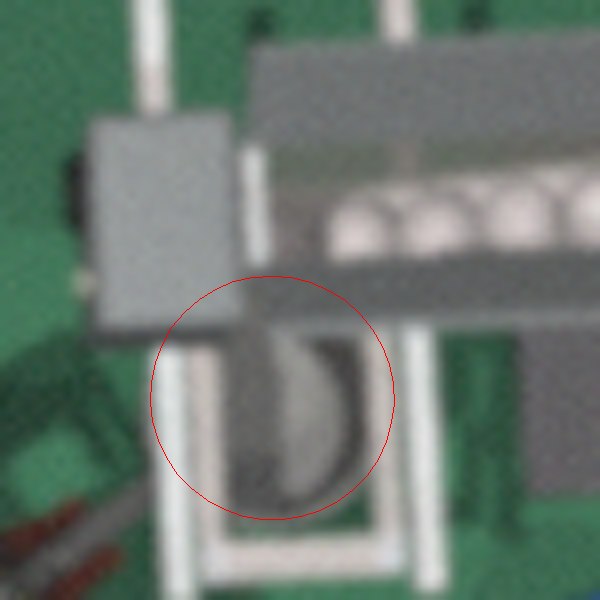

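The red predicted circle, centred at (272,398), matches the cup visible through the shutter window. The bars' midline is at about 298, so the cup sits about 5 mm too far forward. I'll correct that while carrying the shutter open.

```bash
python3 -m crank '[1,0.1,-0.14,0.2,0, 1,0.2,-0.28,0.43,0, 1,0.3,-0.41,0.65,0, 1,0.4,-0.54,0.86,0, 1,0.5,-0.68,1.07,0, 1,0.5,-0.68,1.07,0, 1,0.5,-0.68,1.07,0]' ; python3 - <<'E'
from h import *
t=capture("top"); S=8; x0,y0=285,155; a=cv2.resize(t[y0:y0+75,x0:x0+75],None,fx=5,fy=5,interpolation=cv2.INTER_CUBIC)
s=capture("scene"); b=cv2.resize(s[175:250,195:270],None,fx=5,fy=5,interpolation=cv2.INTER_CUBIC)
cv2.imwrite("pics/c5.png",np.hstack([a,b]))
E
```

```text
t: 19.72
tcp_pos: [0.5448, -0.0449, 0.1631]
ee_rot: [0.708, -0.414, 0.572, -0.0]
force: [-0.2, 0.6, -3.8]
gripper_width: 0.0098
```

View pics/c5.png

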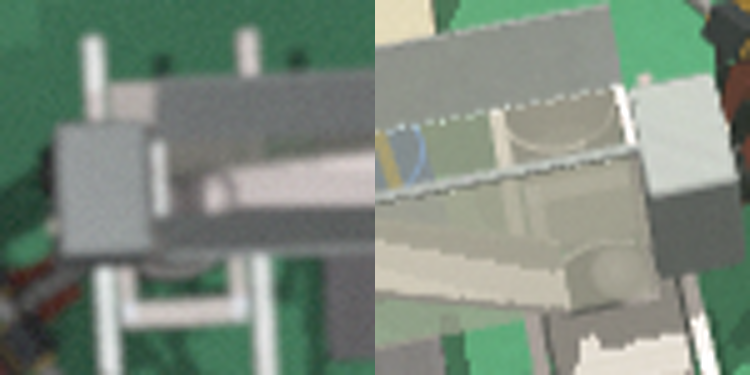

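The chute is empty, but one ball still shows at the outlet, at (612,272) in the scene crop. I'll wait a moment, easing back a few millimetres inside the prong play.

```bash
python3 -m crank '[1,0,0,0,0, 1,-0.03,0.04,-0.06,0, 1,-0.05,0.06,-0.1,0, 1,-0.05,0.06,-0.1,0, 1,-0.05,0.06,-0.1,0]' ; python3 - <<'E'
from h import *
for c in ["scene","top"]:
    im=capture(c); 
    for i in range(5):
        r=nets.spot_point(c,f"ball{i}_center"); print(c,i,[(np.round(q["pixel"]).tolist(),round(q["p"],2)) for q in r[:5]]); break
    r=nets.outline_of(c,"ball0_center"); print([(np.round(q["pixel"]).tolist(),round(q["p"],2),int(q["pixels"].sum())) for q in r[:6]])
s=capture("scene"); b=cv2.resize(s[195:250,215:270],None,fx=8,fy=8,interpolation=cv2.INTER_CUBIC)
cv2.imwrite("pics/s6.png",b)
E
```

```text
t: 20.23
tcp_pos: [0.5391, -0.0447, 0.1639]
ee_rot: [0.709, -0.414, 0.571, -0.0]
force: [0.0, -0.0, -2.8]
gripper_width: 0.0099
scene 0 [([144.0, 241.0], 0.39)]
[]
top 0 [([323.0, 204.0], 0.59)]
[]
```

View pics/s6.png

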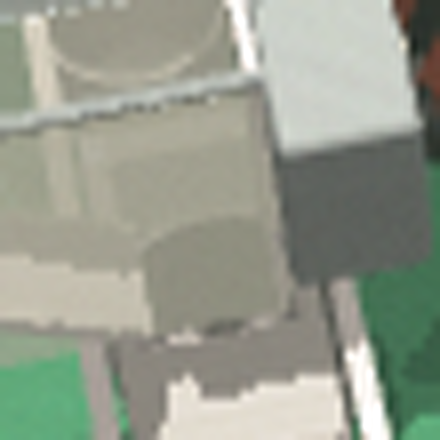

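The outlet is now empty, and Fz of −2.8 N matches the cup plus five balls (2.7 N). Next I'll shut the shutter.

```bash
python3 -m crank '[1,-0.04,0.05,-0.1,0, 1,-0.11,0.15,-0.29,0, 1,-0.18,0.25,-0.48,0, 1,-0.25,0.34,-0.66,0, 1,-0.32,0.44,-0.85,0, 1,-0.38,0.52,-1,0, 1,-0.42,0.57,-1.1,0, 1,-0.44,0.6,-1.15,0, 1,-0.44,0.6,-1.15,0]'; python3 -m crank '[1,-0.016,0.022,-0.042,0, 1,-0.016,0.022,-0.042,0]' | grep -E "tcp|force"; python3 -m crank '[1,-0.016,0.022,-0.042,0, 1,-0.016,0.022,-0.042,0]'| grep -E "tcp|force"
```

```text
t: 21.33
tcp_pos: [0.4847, -0.0475, 0.1641]
ee_rot: [0.709, -0.414, 0.571, 0.0]
force: [1.7, -0.6, -2.9]
gripper_width: 0.0098
tcp_pos: [0.4838, -0.0474, 0.1643]
force: [8.3, -2.2, -6.0]
tcp_pos: [0.4825, -0.0475, 0.1646]
force: [10.8, -2.7, -6.2]
```

```bash
python3 -m crank '[1,0.04,-0.05,0.09,0, 1,0.07,-0.1,0.18,0, 1,0.07,-0.1,0.18,0]' | grep -E "tcp|force"; python3 - <<'E'
from h import *
t=capture("top"); r=cv2.imread("pics/top0.png")
f=lambda im:im[224:246,312:334,1].astype(float).mean(1).round().astype(int)
print(f(r)); print(f(t))
A=r[222:246,306:340]; best=cv2.matchTemplate(t[212:256,300:346],A,cv2.TM_CCOEFF_NORMED); print(cv2.minMaxLoc(best))
E
```

```text
tcp_pos: [0.4895, -0.0477, 0.1637]
force: [0.5, -0.0, -2.8]
[108 110 109 105 102 101 105 125 156 181 187 184 170 144 121 114 114 114
 113 111 107 106]
[147 135 123 112 105 106 112 129 162 190 198 195 178 147 119 107 107 107
 105 101  96  93]
(-0.4393129348754883, 0.8323657512664795, (12, 2), (6, 10))
```

The shutter crossbar profile sits at the same rows as in the first picture, so it is shut. Next I'll back out along the feeder's front.

```bash
python3 -m crank '[1,-0.1,0.14,0.11,0, 1,-0.3,0.42,0.33,0, 1,-0.55,0.76,0.61,0, 1,-0.8,1.11,0.88,0, 1,-1.05,1.46,1.16,0, 1,-1.3,1.81,1.44,0, 1,-1.5,2.08,1.66,0, 1,-1.65,2.29,1.82,0, 1,-1.72,2.39,1.9,0, 1,-1.72,2.39,1.9,0]' | grep -E "tcp|force"; python3 cupc.py; python3 - <<'E'
from h import *
# pan by ellipse from top pictures
c=[]
for k in range(3):
    t=capture("top"); 
    for n in ["pan","scale"]:
        r=nets.spot_point("top",n); print(n,[(np.round(q["pixel"],1).tolist(),round(q["p"],2)) for q in r[:1]])
g=cv2.GaussianBlur(cv2.cvtColor(cv2.imread("pics/top0.png"),cv2.COLOR_BGR2GRAY),(3,3),0)
c=cv2.HoughCircles(g[150:220,155:232],cv2.HOUGH_GRADIENT,1,60,param1=60,param2=10,minRadius=19,maxRadius=27); print(c)
if c is not None:
    for q in c[0][:2]: print(plane("top",(q[0]+155,q[1]+150),.05))
hsv=cv2.imread("pics/top0.png")[150:220,155:232]; m=(hsv.min(2)>110).astype(np.uint8); k=cv2.connectedComponentsWithStats(m); i=1+np.argmax(k[2][1:,4]); ys,xs=np.nonzero(k[1]==i); R=cv2.minAreaRect(np.stack([xs+155,ys+150],1).astype(np.float32)); print("housing",R,plane("top",R[0],.036))
E
```

```text
tcp_pos: [0.4816, 0.094, 0.1635]
force: [-0.0, 0.2, -2.5]
t 22.8 tcp [0.4816 0.094  0.1635] w 0.0097 F [-0.   0.2 -2.5] 
j [-0.273  0.33  -0.555  2.125  0.917  1.1   -0.779]
x [ 0.347 -0.472 -0.81 ] y [-0.475  0.657 -0.586] z [0.809 0.588 0.004] tilt 35.9 az -53.7
scene [290.2 209.2] 0.73
top [269.3 216.3] 0.8
wrist [278.3 290.7] 0.89
rim tri [0.531  0.026  0.1437] rel tcp [ 0.0494 -0.068  -0.0198] resid px [[-1.6, 0.1], [-1.2, 0.3], [2.2, 0.2]]
pan [([194.2, 182.5], 0.71)]
scale [([196.1, 186.7], 0.97)]
pan [([190.2, 182.3], 0.66)]
scale [([193.4, 186.9], 0.94)]
pan [([191.4, 184.6], 0.57)]
scale [([194.4, 184.1], 0.61)]
[[[37.5 34.5 22.9]]]
[0.62676763 0.23995832 0.05      ]
housing ((192.5923309326172, 184.2615509033203), (60.777015686035156, 56.68387222290039), 7.125016689300537) [0.62939003 0.24203689 0.036     ]
```

```bash
python3 -m crank '[1,-0.1,0.1,0.2,0, 1,-0.4,0.2,0.6,0, 1,-0.7,0.5,1.2,0, 1,-1,0.8,1.9,0, 1,-1.3,1.1,2.6,0, 1,-1.6,1.3,3.3,0, 1,-1.8,1.5,4,0, 1,-2,1.75,4.6,0, 1,-2.15,1.9,5,0, 1,-2.2,1.95,5.1,0, 1,-2.2,1.95,5.1,0, 1,-2.2,1.95,5.1,0]' | grep -E "tcp|force"; python3 cupc.py; python3 to.py .579 .3065 .155 | tail -2
```

```text
tcp_pos: [0.579, 0.3048, 0.1895]
force: [0.5, -0.9, -1.5]
t 24.55 tcp [0.579  0.3048 0.1895] w 0.0099 F [ 0.5 -0.9 -1.5] 
j [-0.513  0.624 -0.549  1.586  0.899  1.414 -0.729]
x [ 0.346 -0.474 -0.81 ] y [-0.474  0.657 -0.587] z [0.81  0.587 0.003] tilt 35.9 az -53.9
scene [380.  218.6] 0.72
top [183.9 175.6] 0.96
wrist [278.8 287.5] 0.76
rim tri [0.6253 0.2441 0.1753] rel tcp [ 0.0463 -0.0607 -0.0143] resid px [[-0.5, 2.3], [-1.1, 2.7], [1.8, 6.0]]
units [0.69 0.57 0.02]
level turn 3.134 -0.007
```

```bash
python3 -m crank '[1,0.15,0.1,0,0, 1,0.35,0.27,0,0, 1,0.55,0.44,0,0, 1,0.7,0.55,0,0, 1,0.7,0.55,0,0]' | grep -E "tcp|force"; for i in 1 2; do python3 -m crank '[1,0.04,0.03,0,0, 1,0.04,0.03,0,0]' | grep -E "tcp|force"; done; python3 -m crank '[1,0.04,0.03,0,0, 1,0.04,0.03,0,0]' | grep -E "tcp|force"
```

```text
tcp_pos: [0.578, 0.3055, 0.1517]
force: [-0.6, 0.1, -2.2]
tcp_pos: [0.5788, 0.3063, 0.1521]
force: [0.3, -0.7, -2.9]
tcp_pos: [0.5791, 0.3065, 0.1508]
force: [-0.4, 0.1, -1.1]
tcp_pos: [0.5791, 0.307, 0.1497]
force: [-1.2, 2.2, 4.0]
```

```bash
python3 -m crank '[1,0.025,0.018,0,0, 1,0.025,0.018,0,0]' | grep -E "tcp|force"; python3 -m crank '[1,0.025,0.018,0,0, 1,0.025,0.018,0,0]' | grep -E "tcp|force"
```

```text
tcp_pos: [0.579, 0.3074, 0.1487]
force: [-2.2, 2.8, 6.6]
tcp_pos: [0.5791, 0.3077, 0.1482]
force: [-3.4, 3.9, 9.5]
```

```bash
python3 -m crank '[0.5,0,0,0,0, 0.5,0,0,0,0, 0.5,0,0,0,0, 0.5,0,0,0,0, 0.5,0,0,0,0, 0.5,0,0,0,0]' ; python3 -m crank '[0.5,-0.4,0,0,0, 0.5,-0.9,0,0,0, 0.5,-1.5,0,0,0, 0.5,-2.2,0,0,0, 0.5,-2.9,0,0,0, 0.5,-3.5,0,0,0, 0.5,-3.8,0,0,0, 0.5,-3.8,0,0,0]'; python3 - <<'E'
from h import *
for n in ["cup","cup_rim"]:
    ob=[]
    for c in ["scene","top","wrist"]:
        capture(c); r=nets.spot_point(c,n); 
        if r: ob.append((c,r[0]["pixel"])); print(n,c,np.round(r[0]["pixel"],1),round(r[0]["p"],2))
    if len(ob)>1: print(np.round(tri(*ob),4))
t=capture("top"); s=capture("scene")
cv2.imwrite("pics/fin.png",np.hstack([cv2.resize(t[140:240,130:230],(400,400),interpolation=cv2.INTER_CUBIC),cv2.resize(s[170:270,320:420],(400,400),interpolation=cv2.INTER_CUBIC)]))
E
```

```text
t: 26.6
tcp_pos: [0.5789, 0.3061, 0.1458]
ee_rot: [0.708, -0.414, 0.572, -0.0]
force: [-0.1, -0.3, 0.1]
gripper_width: 0.0431
t: 27.27
tcp_pos: [0.5248, 0.3813, 0.272]
ee_rot: [0.71, -0.413, 0.57, 0.002]
force: [0.8, -0.7, 0.6]
gripper_width: 0.044
cup scene [372.8 240.4] 0.74
cup top [191.2 189. ] 0.66
cup wrist [279.2 177.2] 0.9
[0.6175 0.2471 0.0553]
cup_rim scene [377.8 228.4] 0.67
cup_rim top [187.1 178.5] 0.67
cup_rim wrist [276.5 228.9] 0.97
[0.6262 0.2431 0.1346]
```

View pics/fin.png

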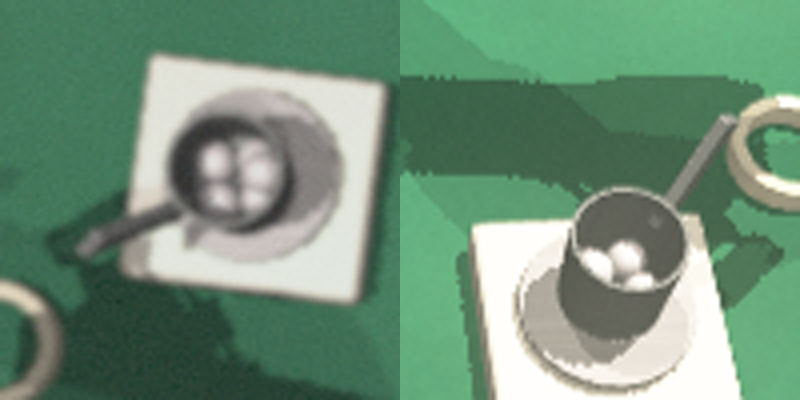

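The final picture shows the cup upright on the pan with the handle free. Four balls show clearly in the mouth, at about (215,158), (262,160), (217,195) and (255,200), so I'll look for the fifth numerically.

```bash
python3 - <<'E'
from h import *
for c in ["wrist","top","scene"]:
    im=capture(c)
    for i in (0,1):
        r=nets.spot_point(c,f"ball{i}_center"); print(c,i,[(np.round(q["pixel"]).tolist(),round(q["p"],2)) for q in r])
    r=nets.outline_of(c,"ball0_center"); print([(np.round(q["pixel"]).tolist(),round(q["p"],2),int(q["pixels"].sum())) for q in r])
    cv2.imwrite(f"pics/end_{c}.png",im)
# brightness map inside the mouth, top camera
t=cv2.imread("pics/end_top.png")[...,1]; print(t[168:200,172:204][::1,::1].astype(int)//10)
w=cv2.imread("pics/end_wrist.png")[...,1]; print("wrist rim px",proj("wrist",(.626,.243,.13)),proj("wrist",(.626,.243,.07)))
print(w[205:255:2,240:315:2].astype(int)//10)
E
```

```text
wrist 0 []
wrist 1 []
[]
top 0 [([194.0, 188.0], 0.46)]
top 1 [([179.0, 176.0], 0.56)]
[]
scene 0 []
scene 1 [([380.0, 243.0], 0.52), ([304.0, 289.0], 0.41)]
[([200.0, 223.0], 0.52, 9109), ([302.0, 286.0], 0.43, 503)]
[[22 22 22 ... 17 17 16]
 [22 22 22 ... 14 14 14]
 [22 22 22 ... 12 12 12]
 ...
 [22 22 21 ... 19 19 20]
 [22 22 22 ... 19 20 19]
 [22 22 22 ... 19 19 19]]
wrist rim px [279.24777609 227.6426001 ] [279.02158252 189.46769138]
[[17 17 17 16 12 10 10 11 11 11 12 11 12 13 13 15 16 15 19 20 20 20 17 15
  15 14 13 12 11 11 11 11 11 10 10 11 17 18]
 [17 17 17 16 11 11 11 11 11 11 12 14 17 18 20 21 21 18 19 20 20 20 17 16
  15 17 17 16 15 14 12 11 11 11 10 11 17 18]
 [17 17 17 16 11 10 11 11 13 16 17 19 21 23 23 24 24 21 19 19 20 19 17 13
  12 13 13 15 16 17 16 14 11 11 11 10 16 18]
 [17 17 17 16 10 10 11 15 18 16 15 21 23 24 24 24 24 24 21 21 20 18 15 12
  12 12 12 12 12 13 16 17 16 12 10 10 15 18]
 [17 17 17 14 10 12 16 17 15 12 13 22 24 24 24 24 24 24 24 24 22 16 12 12
  12 12 12 11 11 11 12 13 17 17 14 10 14 18]
 [16 17 17 14 11 16 17 13 11 11 12 21 24 24 24 24 24 24 24 24 
[... 1618 characters left out ...]
 6  6  6  6  6  6  6  7  9 12 16 17 17 17 16 17 16 17 17 17
  18 18 18 17 18 17 18 18 18 18 18 18 18 18]
 [ 5  6  7  6  6  7  7  6  6  6  6  6  5  8 15 17 17 17 17 17 17 17 18 18
  18 17 18 17 17 18 18 18 17 18 17 18 18 18]
 [ 6  7  6  7  7  7  6  6  7  7  6  6  5  8 15 17 17 17 17 17 17 17 17 17
  17 18 18 18 17 18 18 18 18 17 17 18 18 18]
 [ 6  6  7  7  7  7  7  7  7  6  7  7  6  7 15 17 17 17 17 17 17 17 17 17
  17 17 17 18 17 18 18 18 18 18 18 18 18 18]
 [ 6  7  7  7  6  7  6  7  6  7  6  6  6  7 15 17 17 17 17 17 17 17 17 17
  18 18 17 17 17 17 17 17 18 18 18 18 18 18]
 [ 6  6  6  6  6  6  6  7  6  7  7  6  6  9 16 17 17 17 17 17 17 17 17 17
  17 17 17 17 17 18 17 17 17 17 18 18 18 18]]
```

```bash
python3 - <<'E'
from h import *
for c in ["top","scene"]:
    a=cv2.imread(f"pics/{c}0.png").astype(int); b=cv2.imread(f"pics/end_{c}.png").astype(int)
    # new whitish blobs (ball-like: bright, unsaturated) that were not there before
    m=((b.min(2)>120)&(np.abs(b-a).max(2)>40)).astype(np.uint8)
    k=cv2.connectedComponentsWithStats(m); print(c,[(k[2][i][:5].tolist()) for i in range(1,k[0]) if k[2][i][4]>12])
t=cv2.imread("pics/end_top.png"); 
np.set_printoptions(linewidth=250,threshold=10**6)
print(t[170:200,172:204].min(2)//10)
for z in (.07,.095): print("ball seen by wrist at",z,np.round(plane("wrist",(271,216),z),3))
for px in [(184,180),(196,180),(184,189),(194,190)]: print(px,np.round(plane("top",px,.07)[:2],3))
E
```

```text
top [[181, 168, 14, 3, 14], [202, 170, 11, 25, 174], [181, 183, 19, 11, 46], [349, 185, 18, 11, 73], [163, 186, 11, 8, 16], [330, 189, 16, 7, 46], [175, 193, 15, 9, 36], [161, 196, 11, 12, 50], [127, 236, 11, 6, 33], [318, 261, 8, 7, 24], [59, 312, 17, 17, 110], [490, 320, 50, 42, 1153], [56, 330, 11, 30, 140], [529, 341, 11, 7, 51], [405, 343, 13, 8, 65], [111, 349, 18, 45, 161]]
scene [[466, 80, 24, 12, 71], [0, 86, 79, 105, 853], [469, 88, 11, 8, 39], [415, 116, 13, 3, 13], [143, 156, 11, 10, 39], [31, 167, 18, 12, 110], [400, 194, 15, 20, 93], [362, 217, 35, 26, 191], [205, 225, 21, 8, 44], [195, 226, 9, 6, 23], [227, 229, 6, 4, 14], [351, 237, 33, 25, 291]]
[[21 21 20 19 17 14 12 10  8  7  6  6  6  6  6  6  6  7  7  8 10 11 12 11 11 10 10 11 11 11 12 12]
 [21 21 19 17 15 12  9  7  5  5  5  5  5  6  6  6  6  6  6  7  7  9 10 11 11 10 10 10 11 11 12 12]
 [21 20 17 14 12  8  6  6  5  5  5  5  6  5  6  6  6  7  7  7  7  7  8 10 11 11 11 10 10 11 12 12]
 [20 18 15 11  8  6  5  5  5  5  5  6  5  5  6  6  7  8  9  8  8  8  8  9 10 11 11 11 11 10 11 12]
 [19 16 12  8  6  5  5  6  5  6  
[... 2036 characters left out ...]
11 12 13]
 [11 12 14 16 16 15 13 13 12 12 11 11 11 11 11 10 10 11 10 10  9  7  6  5  6  7  8 10 12 14 15 15]
 [17 17 18 17 16 14 13 12 12 13 13 13 13 12 12 11 10  9  8  7  6  5  6  7  9 10 13 14 15 17 18 18]
 [20 20 20 18 15 12 12 12 13 14 15 16 15 14 12 10  9  8  8  7  7  8  9 11 13 15 17 18 18 19 19 19]
 [22 22 21 18 15 13 12 13 14 16 18 18 18 17 15 14 13 12 12 11 12 12 14 16 17 18 19 19 19 19 19 19]
 [22 22 21 19 15 13 12 14 17 18 19 19 19 19 18 17 17 17 16 16 17 17 18 18 19 19 19 18 19 19 18 19]]
ball seen by wrist at 0.07 [0.65  0.191 0.07 ]
ball seen by wrist at 0.095 [0.631 0.218 0.095]
(184, 180) [0.636 0.26 ]
(196, 180) [0.637 0.227]
(184, 189) [0.611 0.26 ]
(194, 190) [0.609 0.232]
```

The top view shows five distinct highlights in the cup, two of them from a stacked ball. There are no stray ball-like blobs on the bench, and the chute is empty. I'll hand in.

```bash
python3 -c "
from plant import hand_in,sensors; print(sensors.sense()['t']); print(hand_in())"
```

```text
28.5667
the job is handed in; nothing more can be done
None
```

The job is handed in at 28.6 s of 58. The cup stands on the scale's pan with five balls in it, and the shutter is shut. The system gave no verdict, so what follows is from my own checks.

**What I did:**
- **Tilt:** the rows cannot tilt the tool directly. I got 36° by pushing the arm against its reach limit, where the tool tips and the new angle is kept.
- **Carry:** I pinched the handle, entered between the prongs from the front, carried the shutter open, and carried it shut again.
- **Placing:** I set the cup on the pan, opened the fingers and backed about 15 cm away.

**What the last checks showed:**
- **Shutter:** pushing it shut met its end stop at about 10 N, and its crossbar is at the same picture rows as at the start.
- **Cup:** its rim is at about (0.626, 0.243, 0.13 m), roughly 3 mm from my estimate of the pan's centre. The pan's centre came out the same to 2–3 mm by several methods. I judged the cup upright from the rim and the picture; I did not measure its tilt.
- **Balls:** the chute and outlet are empty and I found no strays. The final picture showed only four balls clearly; the fifth comes from a fifth highlight in the pixels, with one ball stacked, and from the force.

**What disagreed:**
- **Outlet position:** the network placed the outlet about 14 mm off in y, so I used the guide bars and box corners instead.
- **Final cup origin:** the network's fix was about 12 mm from its rim fix.
- **Balls:** the network could not count the balls in the cup.
- **Touchdown:** the cup met the pan about 2 mm higher than expected, so it hung slightly tilted. I pressed it level before letting go.

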